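# Load a wheel axle into the drill jig

### The job

Load the motorcycle wheel axle into the drill jig ready for cross-drilling its threaded end: take it from the wooden rest, lay it in the V-groove short of the bush bridge, and slide it along the groove, threaded end first, under the bridge until you feel its end bear firmly on the stop screw. Push gently: the screw is only finger-tight and must keep its setting. With the axle still touching the stop, press the toggle clamp's handle all the way down, and leave the other things on the bench where they are.

Things in the scene. Friction and masses are not known exactly. Their poses are not given: they have to be found in the camera images.
- axle_centre (a point): Plain steel wheel axle, a straight round rod 22 mm in diameter and 220 mm long, about 0.4 kg. The point is the middle of its length, on its axis; its x axis points to the threaded end (last 32 mm ridged). The other end has a cross hole. At the start it lies level across the two notches of the wooden rest, its axis 47.6 mm above the bench, its middle within 12 mm of the rest's.
- axle_end (a point): Centre of the flat end face at the axle's threaded end, 110 mm from axle_centre along its x.
- rest: Fixed wooden rest 135 x 80 mm with two notched uprights 18 mm thick, 46 mm high and 64 mm wide, centred 55 mm either side of its middle along its x axis; 92 mm free between them, floor 14 mm high. Origin: centre of the underside. The axle lies along its x.
- jig: Fixed steel drill jig on a base plate 125 x 310 mm, 12 mm thick. Origin on the bench under the groove's axis; x across the groove, y along it to the stop, z up. A 90-degree V-groove runs through two blocks (52 mm wide, flat tops 50 mm above the bench): rear block y = -135 to -75 mm, front block y = 34 to 102 mm. Between them is finger room: only the base plate below. The groove's rear end is open.
- groove (a point): Point on the jig where the axle's axis runs when it lies in the groove: jig x = 0, y = 0, 51.6 mm above the bench; axes as the jig's. The lying axle's top is 62.6 mm above the bench. Sliding the axle along takes about 2 to 6 N, more if it is held askew or pressed down; the stop is felt as a clear further rise.
- clamp_handle (a point): Point on the axis of the toggle clamp's black grip (17 mm thick, 36 to 93 mm from its pivot), 70 mm from the pivot, which is at jig x = -62, y = 56, z = 72 mm with its axis along jig y. Open, the handle points up and away from the groove, 1.0 rad above level; press it over and down in an arc, away from the groove, until it is level along -x of the jig.
- clamp (a joint): Angle of the toggle clamp's handle in rad: 0 open (as at the start), 1.0 level and fully closed. Stiff hinge, 0.15 N m, stays where it is left. The arm, 14 mm wide at jig y = 56 mm, stands upright 46 mm to the -x side of the groove when open and swings down with the handle until its rubber pad lands on the axle.
- spray_can: Bystander: aerosol can 58 mm across, 160 mm high. Origin: centre of its underside.
- nut_dish: Bystander: steel bowl 100 mm across, 35 mm high. Origin: centre of its underside.
- castle_nut: Bystander: castellated nut 30 mm across, 21 mm high. Origin: centre of its underside.
- screwdriver: Bystander: screwdriver lying on the bench.
- bridge (a point): Centre of the fixed bush bridge over the front block, at its underside: jig y = 90 mm, 65.5 mm above the bench. The bridge is 24 mm long along the groove (jig y = 78 to 102 mm) and 52 mm across, its top 74 mm and its drill bush 81 mm above the bench. The axle cannot be lowered through it, only slid in beneath. Axes as the jig's.
- stop_post: Fixed post at the groove's end, 36 mm wide, 14 mm thick, 56 mm high; origin: its foot's centre on the base plate (jig y = 158 mm, 12 mm above the bench), axes as the jig's. It carries the stop screw, ending in a steel disc (stop_screw_c0) 18 mm across, 6 mm thick, facing -y on the groove's axis. The face is set anew each time, at jig y = 106 to 124 mm; not in the state. Push under 15 N: it slips at 18 N.
Not all that is in view belongs to the job. Of the things like the part that bears axle_centre, leave any that is blue, orange or purple; of the rest the larger one is meant.

How it is judged (in metres and radians):
On the way, in this order (a step that is already met when the one before it is completed fails the run):
1. the axle lies in the V-groove, threaded end towards the stop and still well short of it (z of axle_centre in the frame of groove between -0.003 and 0.003 m and x of axle_centre in the frame of groove between -0.003 and 0.003 m and angle between the x axis of axle_centre and the y axis of groove, either way round below 0.04 rad and y of axle_end in the frame of groove between 0.02 and 0.086 m), for 0.1 s.
2. the axle, in the groove, bears on the stop screw with at least 2 N (z of axle_centre in the frame of groove between -0.003 and 0.003 m and x of axle_centre in the frame of groove between -0.003 and 0.003 m and angle between the x axis of axle_centre and the y axis of groove, either way round below 0.04 rad and contact force between axle and stop_post above 2 N), for 0.2 s.
3. the clamp handle is fully down (value of joint clamp above 0.93 rad), for 0.1 s.
At the end, for the whole second after the job is handed in: The axle lies at rest in the V-groove (within 3 mm of its seated height and line, within 0.04 rad of the groove's direction), its threaded end is within 1.5 mm of the stop screw's face (3 mm ahead of the disc's centre), and the clamp handle is down (joint above 0.93 rad) (z of axle_centre in the frame of groove between -0.003 and 0.003 m and x of axle_centre in the frame of groove between -0.003 and 0.003 m and angle between the x axis of axle_centre and the y axis of groove, either way round below 0.04 rad and y of axle_end in the frame of groove above 0.104 m and value of joint clamp above 0.93 rad and linear speed of axle below 0.01 m/s and x of stop_screw_c0 in the frame of axle_end below 0.0045 m); the robot touches nothing.
It fails at once if the axle or the fingers push the stop screw with more than 15 N (contact force between any of axle, the fingers and stop_post above 15 N).
It fails at once if a bystander is disturbed (moves more than 20 mm) (distance of any of spray_can, nut_dish, castle_nut, screwdriver from where it was at the start of the episode above 0.02 m).
It also fails if it takes over 64 s, if anything falls off the work surface, if the arm or the gripper's body presses on something with over 40 N, if the wrist force passes 120 N, or if a joint passes its speed limit or range.

### The arm

A 6-joint arm with a two-finger parallel gripper is mounted at the origin on the work surface. World frame = base frame: x ahead of the robot, y to its left, z up, the work surface at z = 0. Lengths are in m, angles in degrees, forces in N, time in s.
With the tool pointing down it reaches from about 0.35 to 0.875 m from the base axis. Payload 4.2 kg.
Tool frame: the origin (TCP) lies midway between the tips of the shut fingers; the grasp point (between the pads) lies 19 mm behind it (ctrl.pinch_z is the distance from the TCP to the grasp point, in m); z points along the fingers, y is the direction in which the jaws open and shut (so a half turn about z gives the same grasp; the last joint's range is limited). The gripper opens to 87 mm and grips with 3 to 60 N. Pads are 19 mm wide; open, the fingers measure 117 mm over their backs; the gripper's body (75 mm by 190 mm) begins 51 mm behind the grasp point.
Start: joints at [84.202, 22.042, 0.453, 0, -68.411, -14.817], TCP at [0.22, 0.585, 0.197] pointing down, gripper open.
Joint ranges: [-179.83, 179.83], [-69.29, 118.12], [-61.27, 80.66], [-181.25, 117.63], [-171.15, -9.14], [-177.46, 177.46]. Speed limits (degrees/s): [159.86, 159.86, 180, 180, 180, 180].

### API

Orientations are given as a 3x3 rotation matrix whose columns are the frame's x, y, z axes.
In Python, from cell import telemetry, snapshot, ctrl gives the robot as it stands. The module is installed in compiled form; this text tells all that it offers.
- The arm moves only by the tool move_arm, never from a script. Its argument "series" is a list of rows, each a list of 3 entries, a list of its own where there are three numbers: the shift along the world's x, y, z in m, then the turn, a rotation vector about the world's x, y, z in degrees, then the opening, from -1 (shut) to 1 (fully open). In form: [[[x, y, z], [wx, wy, wz], claw], ...]. A call has 1 to 20 rows; each row shifts and turns the commanded pose from where the row before left it; what a row does not reach is not made up. A row lasts 1/8 s, in which the tool goes at most 62.5 mm and 10.7 degrees, less where a joint would pass 70% of its speed; a pose out of reach is approached as far as the arm can. A call is refused whole if a number of a shift passes 0.0625 or a number of a turn 10.7, either way. A call with a gripper value outside its range is refused whole. The fingers move at their own pace and stop on an object; "force" is the grip in N (left out, the last holds). Time passes only in rows, so rows that do not move let the fingers close. It gives the time, the measured TCP pose, the force and the opening at its end, in the units of the state.
- telemetry.sense(): the state, without advancing time (a new reading comes with each control period).
- snapshot(name): name is "scene" or "top" or "wrist"; returns a dict with "frame" (480x640x3 uint8, red, green, blue), "fovy" (degrees; the focal length in pixels is half the picture's height over the tangent of half this angle, whatever the lens; pixels are square), "cx", "cy" (the principal point, pixels), "extrinsics" (4x4, takes a point from camera to world coordinates); the wrist camera has in their place "tool_from_camera" (4x4, takes a point from camera to tool coordinates, whose origin is the TCP and whose axes are the flange's). Camera axes: x right, y up, looking along -z (the intrinsics and any distortion apply to the point x, -y, -z); pixel columns grow to the right and rows downward; lengths in m; the calibration is good to about 2 mm. A picture is of the moment at which its call begins: read the wrist's pose just before it. There is no depth.
- ctrl.sign_off(): hands the job in, once; it reports no verdict.
The state is a dict: "time": time; "joint_positions": joint angles; "qd": joint speeds; "effort": joint torques, N m; "tcp_pos": TCP position; "ee_rot": TCP orientation; "force": force on the tool from outside, world axes, zero at the start; "moment": the same for the moment, N m; "opening": finger opening in m.
Only numpy, scipy, OpenCV 4.12 (cv2) and the standard library are available. Lean on these libraries where they do the work, as an engineer would, in place of code of your own. Each camera call takes 0.05 s, during which the arm holds its last target. There are 200 camera calls.

## Working session

There is one attempt and no reset: what is moved stays moved. The work goes in short steps, Python scripts to look and compute and a tool call to move; the robot and the scene stay as the last step left them, time stands still between calls to the robot, and variables do not carry over. Pictures are saved under pics/ and viewed, about 8 in all and at most 12, crops included, and the job is handed in when it is done.

Besides the shell and the picture viewer there is one more tool, called after "Call:" as name(argument=value, ...) on one line, values as JSON. move_arm: Moves the arm, as the interface text tells. Its arguments: {"type":"object","properties":{"series":{"type":"array"},"force":{"type":"number"}},"required":["series"]}

```bash
mkdir -p pics; cat > h.py <<'E'
import numpy as np, cv2
from cell import telemetry, snapshot, ctrl
def snap(n,f=None):
    st=telemetry.sense(); s=snapshot(n)
    if n=="wrist":
        T=np.eye(4);T[:3,:3]=np.array(st["ee_rot"]);T[:3,3]=st["tcp_pos"]
        s["extrinsics"]=T@np.array(s["tool_from_camera"])
    if f: cv2.imwrite("pics/"+f,s["frame"][:,:,::-1])
    s["f"]=240/np.tan(np.radians(s["fovy"])/2); return s
def ray(s,u,v):
    E=np.array(s["extrinsics"]); d=np.array([(u-s["cx"])/s["f"],-(v-s["cy"])/s["f"],-1])
    return E[:3,3],E[:3,:3]@d
def onz(s,u,v,z):
    o,d=ray(s,u,v); return o+d*(z-o[2])/d[2]
def proj(s,p):
    E=np.array(s["extrinsics"]); c=E[:3,:3].T@(np.array(p)-E[:3,3])
    return s["cx"]+s["f"]*c[0]/-c[2], s["cy"]-s["f"]*c[1]/-c[2]
E
python3 - <<'E'
from h import *
for n in("top","scene","wrist"):
    s=snap(n,n+"0.png"); print(n,{k:v for k,v in s.items() if k not in("frame","extrinsics")},np.round(s["extrinsics"],3))
print(telemetry.sense())
E
```

```text
top {'fovy': 49.171198607958566, 'cx': 313.6572621018102, 'cy': 237.1901462794404, 'f': np.float64(524.553752205135)} [[-0.03   0.991 -0.128  0.384]
 [-1.    -0.03  -0.    -0.053]
 [-0.004  0.128  0.992  1.192]
 [ 0.     0.     0.     1.   ]]
scene {'fovy': 49.71200558480997, 'cx': 316.2560512681243, 'cy': 230.40701337694583, 'f': np.float64(518.0770855694367)} [[ 0.112 -0.712  0.693  1.32 ]
 [ 0.994  0.092 -0.066 -0.146]
 [-0.017  0.696  0.718  0.944]
 [ 0.     0.     0.     1.   ]]
wrist {'fovy': 59.85560099973147, 'cx': 314.43601147369657, 'cy': 241.66912352988678, 'tool_from_camera': array([[-6.55674910e-04,  9.51921505e-01,  3.06341343e-01,
         8.52485322e-02],
       [ 9.99997746e-01,  5.52640639e-06,  2.12316340e-03,
         6.10276761e-04],
       [ 2.01939193e-03,  3.06342044e-01, -9.51919363e-01,
        -1.87534329e-01],
       [ 0.00000000e+00,  0.00000000e+00,  0.00000000e+00,
         1.00000000e+00]]), 'f': np.float64(416.9045547811128)} [[-0.353  0.891  0.287  0.3  ]
 [-0.936 -0.336 -0.108  0.554]
 [-0.    -0.306  0.952  0.384]
 [ 0.     0.     0.     1.   ]]
{'time': 0.15, 'joint_positions': array([ 8.42017296e+01,  2.20786696e+01,  3.98100584e-01, -1.79903551e-02,
       -6.84124613e+01, -1.48179218e+01]), 'qd': array([-0.02489342, -0.1623938 ,  0.27917526,  0.12908359,  0.05099329,
        0.06754583]), 'effort': array([-3.08863064e-04, -3.91052377e+01,  1.87587923e+01,  4.22237277e+00,
        1.23970304e-02, -1.37746906e-04]), 'tcp_pos': array([0.21987935, 0.5845146 , 0.19624067]), 'ee_rot': array([[ 9.35919329e-01, -3.52214143e-01, -4.54505775e-04],
       [-3.52214411e-01, -9.35917995e-01, -1.58586388e-03],
       [ 1.33183555e-04,  1.64432415e-03, -9.99998639e-01]]), 'force': array([ 0.26076453,  1.0695172 , -0.7668853 ]), 'moment': array([-0.00910585,  0.06175128,  0.004101  ]), 'opening': 0.08733329776831775}
```

View pics/top0.png

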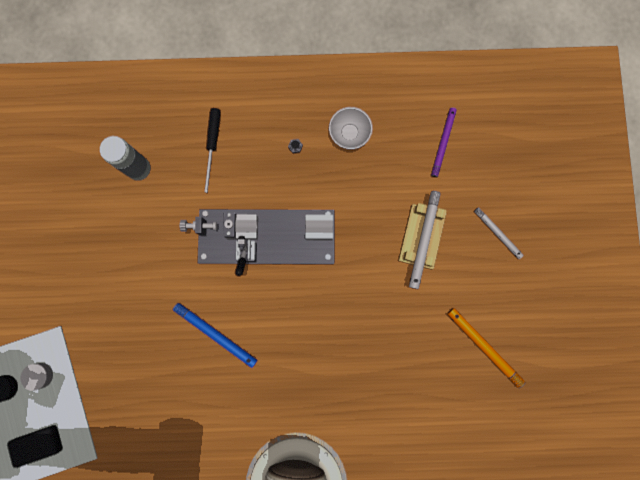

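View pics/scene0.png

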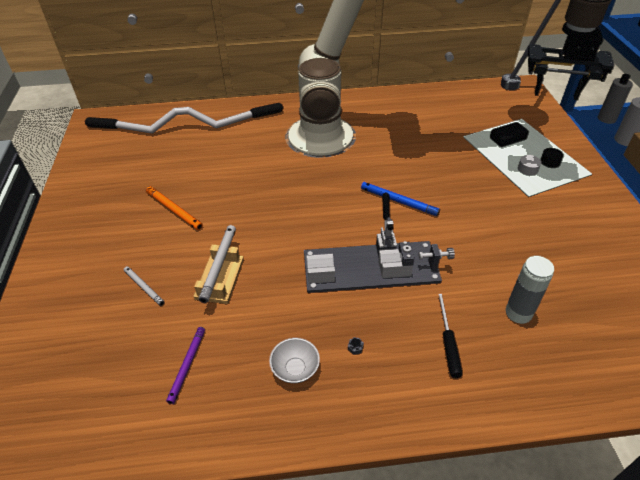

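```bash
python3 - <<'E'
from h import *
s=snap("top"); im=s["frame"]; hsv=cv2.cvtColor(im,cv2.COLOR_RGB2HSV)
a=cv2.resize(im[180:310,380:540],None,fx=4,fy=4,interpolation=cv2.INTER_CUBIC)[:, :400]
b=cv2.resize(im[195:280,170:345],None,fx=4,fy=4,interpolation=cv2.INTER_CUBIC)
c=np.zeros((590,800,3),np.uint8); b2=cv2.resize(im[200:280,170:345],(700,320),interpolation=cv2.INTER_CUBIC)
c[:320,:700]=b2
a2=cv2.resize(im[185:295,395:460],(65*4,110*4)); a2=cv2.rotate(a2,cv2.ROTATE_90_CLOCKWISE)
c[325:325+260,:440]=a2
cv2.imwrite("pics/crop1.png",c[:,:,::-1])
# gray low-saturation mask
m=((hsv[...,1]<60)).astype(np.uint8)
n,l,st,ce=cv2.connectedComponentsWithStats(m)
for i in range(1,n):
    if 150<st[i,4]<20000:
        r=cv2.minAreaRect(np.argwhere(l==i)[:,::-1].astype(np.float32)); print(st[i],np.round(r[0],1),np.round(r[1],1),r[2])
E
```

```text
[ 329  107   43   42 1443] [350.  127.5] [41. 42.] 90.0
[205 109  15  84 409] [210.5 150.4] [ 8.9 83.7] 6.340191841125488
[ 100  136   50   44 1317] [124.9 157.1] [56.  27.5] 33.690067291259766
[409 191  31  98 956] [424.6 239.3] [10.2 99.2] 13.172553062438965
[475 208  48  51 421] [498.5 233. ] [65.8  6.6] 46.63658142089844
[ 180  210  154   64 7508] [256.5 241.5] [ 63. 153.] 90.0
[    0   326    97   154 10590] [ 31.7 407. ] [142.2  99.5] 74.57783508300781
[ 246  433  101   47 2509] [296. 456.] [100.  46.] -0.0
```

View pics/crop1.png

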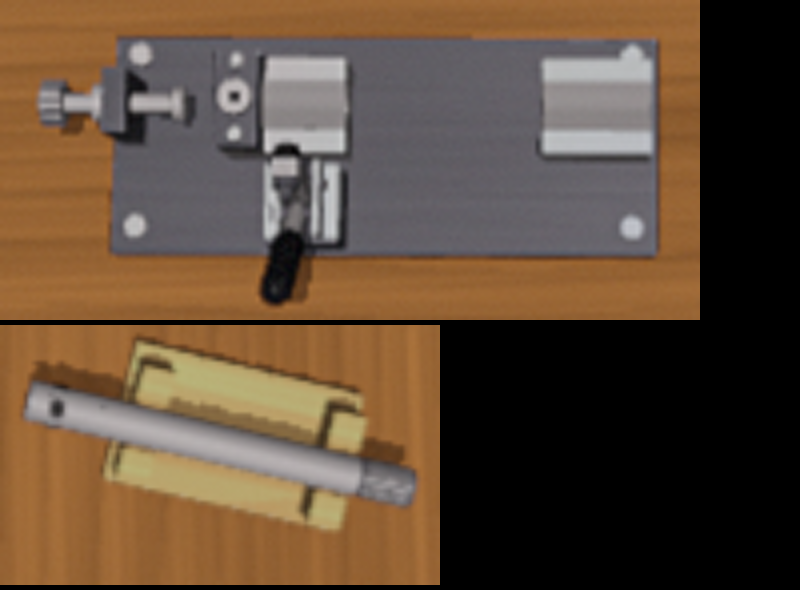

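```bash
python3 - <<'E'
from h import *
s=snap("top")
J=lambda x,y,z:onz(s,170+x/4-.4,200+y/4-.4,z)
for n,p in dict(TL=(118,38,.012),TR=(657,40,.012),BL=(111,253,.012),BR=(655,256,.012),rTR=(653,60,.05),rTL=(542,58,.05),rBL=(542,154,.05),rBR=(653,154,.05),fTR=(347,58,.05),fBR=(347,154,.05),bush=(234,96,.081),stopdisc=(188,104,.0606),postTL=(103,68,.068),postTR=(128,68,.068),hb=(275,297,.131)).items(): print(n,np.round(J(*p),4))
# axle: mask, excluding shaded
hsv=cv2.cvtColor(s["frame"],cv2.COLOR_RGB2HSV)
m=(hsv[...,1]<60).astype(np.uint8); n,l,st,ce=cv2.connectedComponentsWithStats(m)
i=l[240,424]; P=np.argwhere(l==i)[:,::-1].astype(np.float32)
vx,vy,x0,y0=cv2.fitLine(P,cv2.DIST_HUBER,0,.01,.01).ravel(); t=(P-[x0,y0])@[vx,vy]
for tt in (t.min(),t.max(),(t.min()+t.max())/2):
    print(np.round(onz(s,x0+vx*tt,y0+vy*tt,.052),4))
for (x,y) in((412,485),(30,400)):
    print("man",onz(s,395+(y-325)/4-.4,185+(439-x)/4-.4,.052))
w=snap("wrist"); print(telemetry.sense()["time"])
E
```

```text
TL [0.6085 0.2073 0.012 ]
TR [ 0.5979 -0.1004  0.012 ]
BL [0.4855 0.2115 0.012 ]
BR [ 0.4745 -0.095   0.012 ]
rTR [ 0.5799 -0.0962  0.05  ]
rTL [ 0.5829 -0.0351  0.05  ]
rBL [ 0.5295 -0.0336  0.05  ]
rBR [ 0.5276 -0.0944  0.05  ]
fTR [0.5862 0.0725 0.05  ]
fBR [0.5328 0.0734 0.05  ]
bush [0.5619 0.13   0.081 ]
stopdisc [0.5615 0.1585 0.0606]
postTL [0.5815 0.2032 0.068 ]
postTR [0.5811 0.1896 0.068 ]
hb [0.4504 0.102  0.131 ]
[ 0.4143 -0.2642  0.052 ]
[ 0.6257 -0.3256  0.052 ]
[ 0.5188 -0.2945  0.052 ]
man [ 0.62479647 -0.32307361  0.052     ]
man [ 0.41587916 -0.26467622  0.052     ]
0.3
```

Call:
move_arm(series=[[[0.0159, -0.0486, 0], [0, 0, -9.74], 1], [[0.0159, -0.0486, 0], [0, 0, -9.74], 1], [[0.0159, -0.0486, 0], [0, 0, -9.74], 1], [[0.0159, -0.0486, 0], [0, 0, -9.74], 1], [[0.0159, -0.0486, 0], [0, 0, -9.74], 1], [[0.0159, -0.0486, 0], [0, 0, -9.74], 1], [[0.0159, -0.0486, 0], [0, 0, -9.74], 1], [[0.0159, -0.0486, 0], [0, 0, -9.74], 1], [[0.0159, -0.0486, 0], [0, 0, -9.74], 1], [[0.0159, -0.0486, 0], [0, 0, -9.74], 1], [[0.0159, -0.0486, 0], [0, 0, -9.74], 1], [[0.0159, -0.0486, 0], [0, 0, -9.74], 1], [[0.0159, -0.0486, 0], [0, 0, -9.74], 1], [[0.0159, -0.0486, 0], [0, 0, -9.74], 1], [[0.0159, -0.0486, 0], [0, 0, -9.74], 1], [[0.0159, -0.0486, 0], [0, 0, -9.74], 1], [[0.0159, -0.0486, 0], [0, 0, -9.74], 1], [[0.0159, -0.0486, 0], [0, 0, -9.74], 1], [[0, 0, 0], [0, 0, 0], 1], [[0, 0, 0], [0, 0, 0], 1]])

```text
time: 2.8
tcp_pos: [0.5058, -0.2896, 0.1966]
ee_rot: [[-0.962, 0.274, -0.001], [0.274, 0.962, 0.001], [0.001, 0.0, -1.0]]
force: [-0.7, 0.1, 0.4]
opening: 0.0869
```

```bash
python3 - <<'E'
from h import *
s=snap("wrist","w1.png"); st=telemetry.sense(); R=st["ee_rot"]
print(st["joint_positions"],st["tcp_pos"],np.degrees(np.arctan2(R[1,0],R[0,0])),R[:,2],st["time"])
for z in(.0476,):
  o=np.array([.5059,-.2899,z]); d=np.array([.961,-.276,0])
  print([np.round(proj(s,o+d*t),0) for t in(-.095,0,.125)])
E
```

```text
[-1.38438856e+01  1.79445283e+01 -5.68063987e+00 -1.59958783e-02
 -6.64015182e+01 -9.20207775e+01] [ 0.50582586 -0.28914702  0.19698076] 164.12893320640381 [-3.91005733e-04  3.59845604e-04 -9.99999859e-01] 2.85
[array([314.,  93.]), array([314., 215.]), array([314., 346.])]
```

View pics/w1.png

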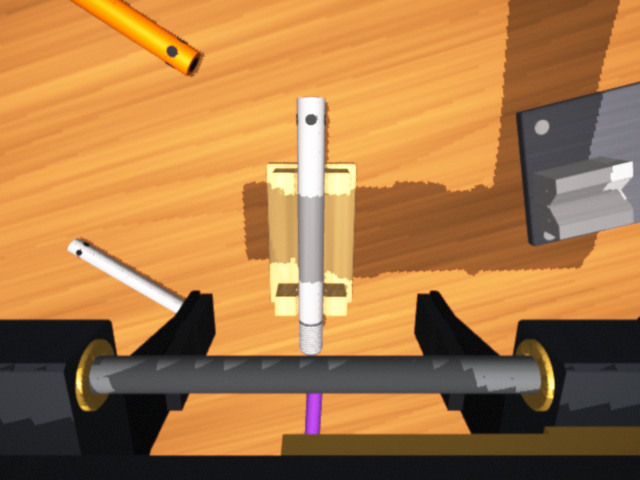

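Call:
move_arm(series=[[[0.003, -0.001, -0.03], [0, 0, 0], 1], [[0, 0, -0.045], [0, 0, 0], 1], [[0, 0, -0.045], [0, 0, 0], 1], [[0, 0, -0.032], [0, 0, 0], 1], [[0, 0, -0.016], [0, 0, 0], 1], [[0, 0, 0], [0, 0, 0], 1], [[0, 0, 0], [0, 0, 0], -1], [[0, 0, 0], [0, 0, 0], -1], [[0, 0, 0], [0, 0, 0], -1], [[0, 0, 0], [0, 0, 0], -1], [[0, 0, 0], [0, 0, 0], -1], [[0, 0, 0], [0, 0, 0], -1]], force=45)

```text
time: 4.35
tcp_pos: [0.5092, -0.2909, 0.0291]
ee_rot: [[-0.962, 0.275, -0.0], [0.275, 0.962, -0.0], [0.0, -0.0, -1.0]]
force: [0.1, 0.0, 0.7]
opening: 0.0348
```

Call:
move_arm(series=[[[0, 0, 0], [0, 0, 0], -1], [[0, 0, 0], [0, 0, 0], -1], [[0, 0, 0], [0, 0, 0], -1], [[0, 0, 0], [0, 0, 0], -1]])

```text
time: 4.85
tcp_pos: [0.5098, -0.2935, 0.0329]
ee_rot: [[-0.962, 0.273, 0.002], [0.273, 0.962, -0.004], [-0.003, -0.004, -1.0]]
force: [-5.7, -4.0, 16.3]
opening: 0.0015
```

```bash
python3 - <<'E'
from h import *
w=snap("wrist"); s=snap("scene"); t=snap("top")
c=np.zeros((600,800,3),np.uint8)
c[:300,:400]=cv2.resize(w["frame"],(400,300))
c[:300,400:]=cv2.resize(s["frame"][200:320,150:310],(400,300))
c[300:,:400]=cv2.resize(t["frame"][150:330,340:580],(400,300))
cv2.imwrite("pics/c2.png",c[:,:,::-1]); print(telemetry.sense()["force"],telemetry.sense()["opening"])
E
```

```text
[-4.14086078 -3.86338026 15.59779225] 0.00048799053093662013
```

View pics/c2.png

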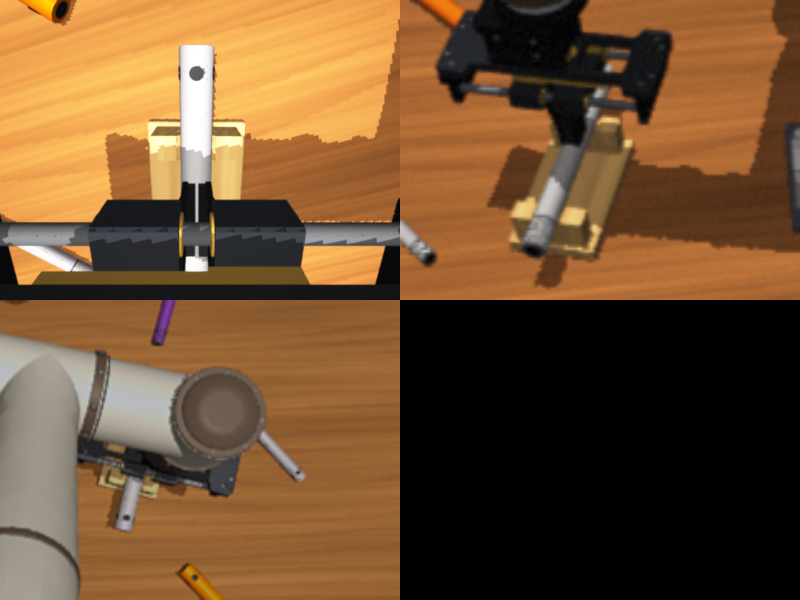

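Call:
move_arm(series=[[[0, 0, 0], [0, 0, 0], 1], [[0, 0, 0], [0, 0, 0], 1], [[0, 0, 0], [0, 0, 0], 1], [[0, 0, 0], [0, 0, 0], 1]])

```text
time: 5.5
tcp_pos: [0.5094, -0.2906, 0.0295]
ee_rot: [[-0.962, 0.274, 0.001], [0.274, 0.962, -0.0], [-0.001, 0.0, -1.0]]
force: [0.1, -0.4, 0.1]
opening: 0.0325
```

```bash
python3 - <<'E'
from h import *
print(telemetry.sense()["force"],telemetry.sense()["opening"],telemetry.sense()["tcp_pos"],ctrl.pinch_z,[x for x in dir(ctrl) if x[0]!='_'])
w=snap("wrist"); s=snap("scene")
c=np.zeros((600,800,3),np.uint8)
c[:300,:400]=cv2.resize(w["frame"],(400,300))
c[300:,:400]=cv2.resize(cv2.imread("pics/top0.png")[185:295,370:517,::-1],(400,300))
c[:,400:]=cv2.resize(s["frame"][200:320,180:260],(400,600),interpolation=cv2.INTER_CUBIC)
cv2.imwrite("pics/c3.png",c[:,:,::-1])
E
```

```text
[ 0.12778924 -0.3895273   0.09141563] 0.032504873483897835 [ 0.5094431  -0.29064904  0.02948085] 0.0187 ['MotionError', 'pinch_z', 'sign_off']
```

View pics/c3.png

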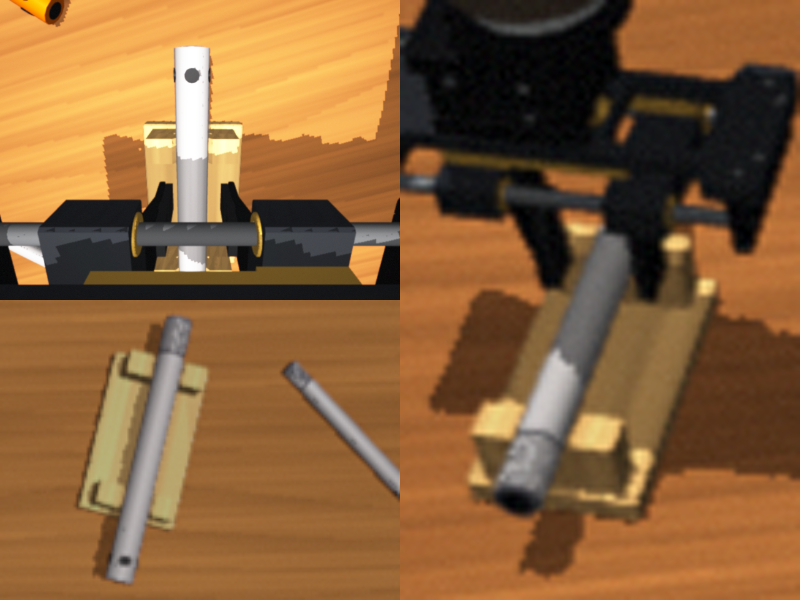

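```bash
python3 - <<'E'
from h import *
s=snap("scene"); st=telemetry.sense(); R=st["ee_rot"];p=st["tcp_pos"]
for dz in (0,.01,.02,.03):
  for y in(.0165,.03,-.0165,-.03): print(dz,y,np.round(proj(s,p+R[:,1]*y+[0,0,dz]),1))
d=np.array([.961,-.276,0]);c=np.array([.5236,-.2950,.0476])
for t in(-.11,0,.11): print("ax",t,np.round(proj(s,c+d*t),1))
w=snap("wrist");print(np.round([proj(w,c+d*t) for t in(-.11,-.04)],1)*400/640)
print([np.round(proj(w,p+R[:,1]*y+[0,0,dz]),1)*400/640 for y in(-.0165,.0165) for dz in(0,.025)])
E
```

```text
0 0.0165 [229.5 262.4]
0 0.03 [235.1 263.1]
0 -0.0165 [215.9 260.8]
0 -0.03 [210.3 260.1]
0.01 0.0165 [228.9 259.6]
0.01 0.03 [234.5 260.3]
0.01 -0.0165 [215.2 258. ]
0.01 -0.03 [209.6 257.3]
0.02 0.0165 [228.3 256.8]
0.02 0.03 [234.  257.4]
0.02 -0.0165 [214.5 255.1]
0.02 -0.03 [208.9 254.5]
0.03 0.0165 [227.7 253.9]
0.03 0.03 [233.4 254.5]
0.03 -0.0165 [213.8 252.3]
0.03 -0.03 [208.2 251.6]
ax -0.11 [232.8 227.3]
ax 0 [219.5 261.2]
ax 0.11 [204.4 299.7]
[[197.3125  49.5625]
 [197.1875 158.9375]]
[array([175.875, 180.25 ]), array([173.25 , 195.125]), array([217.9375, 180.1875]), array([220.875 , 195.0625])]
```

Call:
move_arm(series=[[[-0.0005, -0.002, -0.004], [0, 0, 0], 0], [[0, 0, -0.004], [0, 0, 0], 0], [[0, 0, -0.003], [0, 0, 0], 0], [[0, 0, 0], [0, 0, 0], 0]])

```text
time: 6.2
tcp_pos: [0.5084, -0.2928, 0.0176]
ee_rot: [[-0.962, 0.275, -0.001], [0.275, 0.962, 0.0], [0.001, -0.0, -1.0]]
force: [-0.3, -1.0, 0.3]
opening: 0.0438
```

```bash
python3 - <<'E'
from h import *
st=telemetry.sense();print(st["tcp_pos"],st["force"],st["opening"])
w=snap("wrist"); s=snap("scene")
c=np.zeros((600,800,3),np.uint8)
c[:300]=cv2.resize(w["frame"][230:400,120:520],(800,300),interpolation=cv2.INTER_CUBIC)
R=st["ee_rot"];p=st["tcp_pos"]
cv2.imwrite("pics/c4raw.png",s["frame"][:,:,::-1])
b=cv2.resize(s["frame"][210:285,180:280],None,fx=4,fy=4,interpolation=cv2.INTER_CUBIC)
g=cv2.convertScaleAbs(b,alpha=2.0,beta=20).copy()
for dz,col in((0,(255,0,0)),(.02,(0,255,0))):
  for y in(.035,-.035):
    u,v=proj(s,p+R[:,1]*y+[0,0,dz]); cv2.circle(g,(int((u-180)*4),int((v-210)*4)),3,col,-1)
c[300:,:400]=g; c[300:,400:]=b
cv2.imwrite("pics/c4.png",c[:,:,::-1])
E
```

```text
[ 0.5084477  -0.29277044  0.01756145] [-0.32685267 -1.02914768  0.27521762] 0.04376112274771807
```

View pics/c4.png

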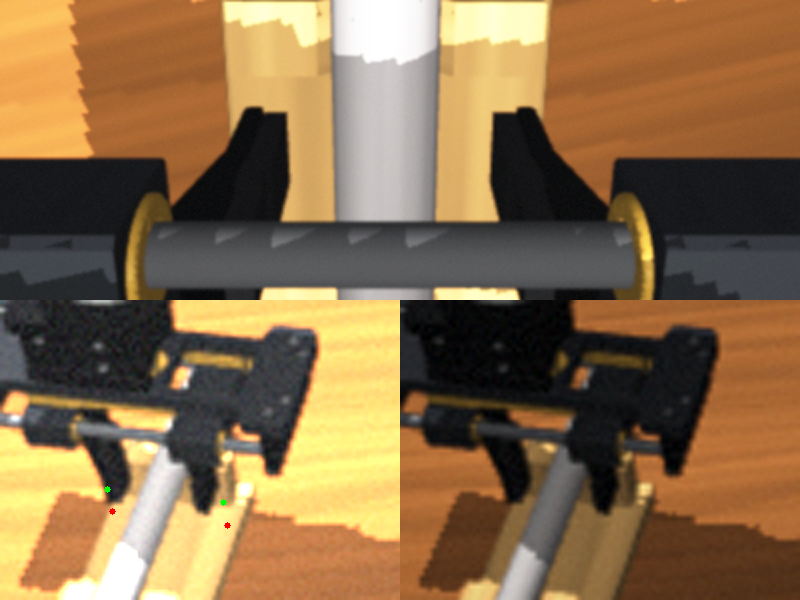

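Call:
move_arm(series=[[[0, 0, -0.003], [0, 0, 0], 0], [[0, 0, -0.003], [0, 0, 0], 0], [[0, 0, -0.003], [0, 0, 0], 0], [[0, 0, 0], [0, 0, 0], 0], [[0, 0, 0], [0, 0, 0], -1], [[0, 0, 0], [0, 0, 0], -1], [[0, 0, 0], [0, 0, 0], -1], [[0, 0, 0], [0, 0, 0], -1], [[0, 0, 0], [0, 0, 0], -1]], force=20)

```text
time: 7.42
tcp_pos: [0.5086, -0.2937, 0.0094]
ee_rot: [[-0.962, 0.275, 0.0], [0.275, 0.962, -0.001], [-0.0, -0.001, -1.0]]
force: [-2.4, -5.3, 0.5]
opening: 0.0214
```

Call:
move_arm(series=[[[0, 0, 0], [0, 0, 0], -1], [[0, 0, 0], [0, 0, 0], -1], [[0, 0, 0.01], [0, 0, 0], -1], [[0, 0, 0.01], [0, 0, 0], -1], [[0, 0, 0.02], [0, 0, 0], -1], [[0, 0, 0.03], [0, 0, 0], -1], [[0, 0, 0.04], [0, 0, 0], -1], [[0, 0, 0], [0, 0, 0], -1]], force=45)

```text
time: 8.43
tcp_pos: [0.5114, -0.2933, 0.1229]
ee_rot: [[-0.962, 0.274, 0.008], [0.274, 0.962, -0.002], [-0.009, -0.0, -1.0]]
force: [0.9, 0.2, -4.8]
opening: 0.0212
```

```bash
python3 - <<'E'
from h import *
st=telemetry.sense();print(st["tcp_pos"],st["force"],st["moment"],st["opening"],st["time"])
w=snap("wrist","w5.png"); s=snap("scene")
c=np.zeros((600,800,3),np.uint8)
c[:300,:400]=cv2.resize(w["frame"],(400,300))
c[:,400:]=cv2.resize(s["frame"][180:330,170:270],(400,600),interpolation=cv2.INTER_CUBIC)
cv2.imwrite("pics/c5.png",c[:,:,::-1])
E
```

```text
[ 0.51136062 -0.29325491  0.12287798] [ 0.92229297  0.18572444 -4.83674653] [ 0.02723359 -0.17363124 -0.01736833] 0.021174790219020488 8.425
```

View pics/c5.png

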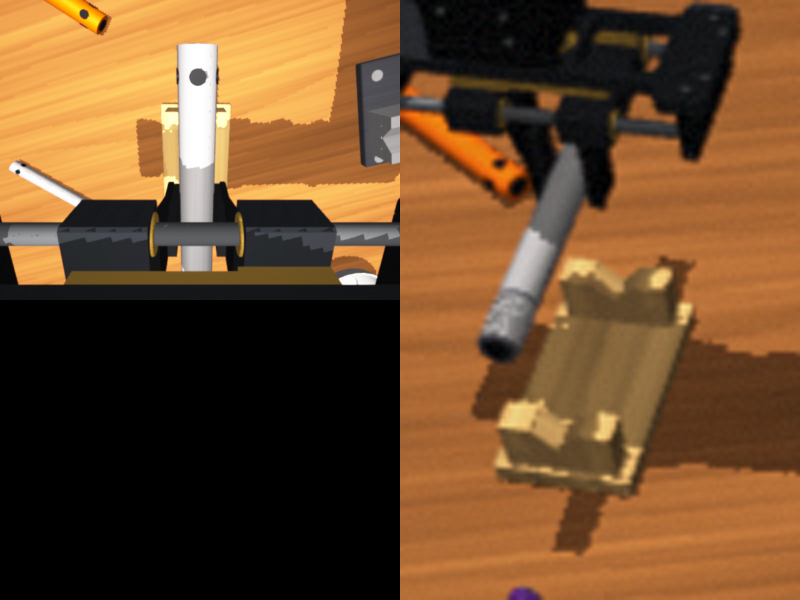

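```bash
python3 - <<'E'
from h import *
s=snap("wrist"); st=telemetry.sense();R=st["ee_rot"];p=st["tcp_pos"]
for pit in(-4,-2,0,2,4):  # + = plain end up
  c=np.cos(np.radians(pit));n=np.sin(np.radians(pit))
  f=lambda x,r:p+R@np.array([x*c+r*n*0,0,-.038-n*x-r*c])
  a=proj(s,f(.0952,.011));b=proj(s,f(.0952,0)); h=proj(s,f(.0952-.012,.011));q=[proj(s,p+R@np.array([.0952*c,y,-.038-n*.0952])) for y in(-.011,.011)]
  print(pit,np.round(a,1),np.round(b,1),np.round(h,1),"width",round(q[1][0]-q[0][0],1))
hsv=cv2.cvtColor(s["frame"],cv2.COLOR_RGB2HSV); m=(hsv[...,1]<50)
for v in(66,68,70,72,74,80,100,120,150,200,250): 
  u=np.flatnonzero(m[v,250:380])+250; print(v,u.min() if len(u) else 0,u.max() if len(u) else 0)
E
```

```text
-4 [315.2  71.7] [315.1  74.1] [315.2 110.3] width 62.8
-2 [315.2  70.3] [315.1  72.9] [315.2 109.9] width 64.3
0 [315.3  69.2] [315.1  71.9] [315.3 109.8] width 65.7
2 [315.3  68.5] [315.2  71.3] [315.3 110.1] width 67.2
4 [315.4  68.1] [315.2  71.1] [315.3 110.7] width 68.8
66 0 0
68 0 0
70 293 337
72 285 345
74 284 347
80 284 347
100 284 346
120 283 348
150 285 345
200 269 358
250 287 342
```

Call:
move_arm(series=[[[0.0038, 0.0228, 0], [0, 0, 8.66], -1], [[0.0038, 0.0228, 0], [0, 0, 8.66], -1], [[0.0038, 0.0228, 0], [0, 0, 8.66], -1], [[0.0038, 0.0228, 0], [0, 0, 8.66], -1], [[0.0038, 0.0228, 0], [0, 0, 8.66], -1], [[0.0038, 0.0228, 0], [0, 0, 8.66], -1], [[0.0038, 0.0228, 0], [0, 0, 8.66], -1], [[0.0038, 0.0228, 0], [0, 0, 8.66], -1], [[0.0038, 0.0228, 0], [0, 0, 8.66], -1], [[0.0038, 0.0228, 0], [0, 0, 8.66], -1], [[0.0038, 0.0228, 0], [0, 0, 8.66], -1], [[0.0038, 0.0228, 0], [0, 0, 8.66], -1], [[0, 0, 0], [0, 0, 0], -1], [[0, 0, 0], [0, 0, 0], -1], [[0, 0, 0], [0, 0, 0], -1]])

```text
time: 10.45
tcp_pos: [0.5537, -0.0199, 0.1184]
ee_rot: [[-0.037, -0.999, -0.001], [-0.999, 0.037, -0.0], [0.0, 0.001, -1.0]]
force: [-0.8, -0.5, -5.1]
opening: 0.0207
```

```bash
python3 - <<'E'
from h import *
st=telemetry.sense();R=st["ee_rot"];p=st["tcp_pos"];print(p,st["force"],np.degrees(np.arctan2(R[1,0],R[0,0])),R[:,2],st["time"])
w=snap("wrist"); t=snap("top"); s=snap("scene")
c=np.zeros((600,800,3),np.uint8)
W=w["frame"].copy()
yj=np.array([.0349,.9994,0]);xj=np.array([.9994,-.0349,0]);o=np.array([.5587,.0397,0])
for y in(-.135,-.075):
  for x in(-.026,0,.026):
    u,v=proj(w,o+x*xj+y*yj+[0,0,.05 if x else .0516]); print(y,x,round(u),round(v)); cv2.circle(W,(int(u),int(v)),3,(255,0,0),-1)
c[:,:]=0; c[:300,:400]=cv2.resize(W,(400,300)); c[300:,:400]=cv2.resize(t["frame"][180:285,170:310],(400,300)); c[:300,400:]=cv2.resize(s["frame"][170:320,270:470],(400,300))
cv2.imwrite("pics/c6.png",c[:,:,::-1])
E
```

```text
[ 0.55374156 -0.01991434  0.11842584] [-0.80003056 -0.45249058 -5.13591136] -92.10769795063419 [-1.42666043e-03 -2.71350960e-04 -9.99998946e-01] 10.45
-0.135 -0.026 354 125
-0.135 0 310 125
-0.135 0.026 266 125
-0.075 -0.026 351 223
-0.075 0 310 223
-0.075 0.026 270 223
```

View pics/c6.png

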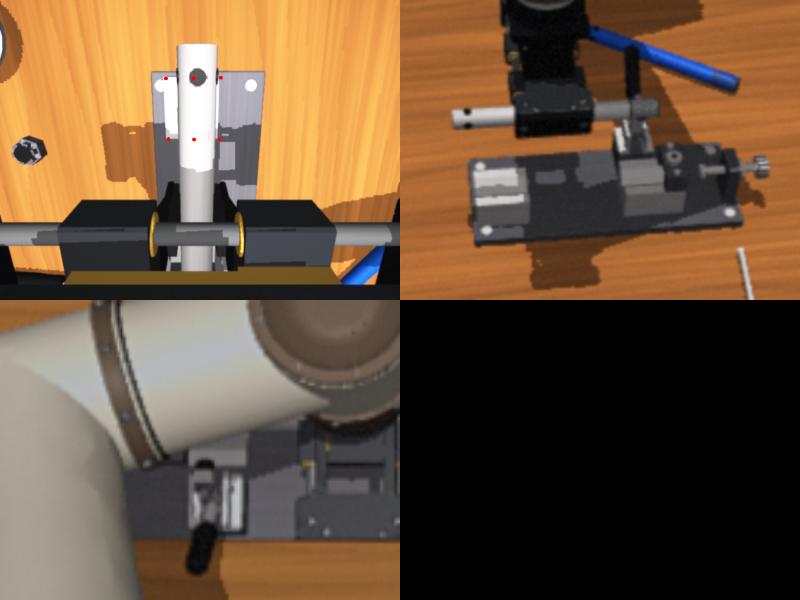

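Call:
move_arm(series=[[[0.0029, -0.0002, 0], [0, 0, 0], -1], [[0, 0, -0.03], [0, 0, 0], -1], [[0, 0, -0.03], [0, 0, 0], -1], [[0, 0, -0.02], [0, 0, 0], -1], [[0, 0, -0.01], [0, 0, 0], -1], [[0, 0, -0.006], [0, 0, 0], -1], [[0, 0, -0.003], [0, 0, 0], -1], [[0, 0, 0], [0, 0, 0], -1], [[0, 0, 0], [0, 0, 0], -1]])

```text
time: 11.72
tcp_pos: [0.5577, -0.0193, 0.0207]
ee_rot: [[-0.035, -0.999, 0.001], [-0.999, 0.035, 0.0], [-0.0, -0.001, -1.0]]
force: [0.4, 0.3, -4.7]
opening: 0.0209
```

Call:
move_arm(series=[[[-0.001, 0, -0.002], [0, 0, 0], -1], [[0, 0, -0.002], [0, 0, 0], -1], [[0, 0, -0.001], [0, 0, 0], -1], [[0, 0, 0], [0, 0, 0], -1]])

```text
time: 12.22
tcp_pos: [0.5569, -0.0194, 0.0153]
ee_rot: [[-0.035, -0.999, 0.001], [-0.999, 0.035, 0.0], [-0.0, -0.001, -1.0]]
force: [1.5, -1.0, -3.1]
opening: 0.0207
```

Contact is beginning; another 1.5 mm, then let go gently so it seats itself.

Call:
move_arm(series=[[[0, 0, -0.001], [0, 0, 0], -1], [[0, 0, -0.0005], [0, 0, 0], -1], [[0, 0, 0], [0, 0, 0], -1]])

```text
time: 12.6
tcp_pos: [0.5577, -0.0193, 0.0145]
ee_rot: [[-0.034, -0.999, 0.003], [-0.999, 0.034, 0.0], [-0.0, -0.003, -1.0]]
force: [1.8, -1.6, 2.4]
opening: 0.0205
```

Call:
move_arm(series=[[[0, 0, 0], [0, 0, 0], -0.3], [[0, 0, 0], [0, 0, 0], -0.3], [[0, 0, 0], [0, 0, 0], -0.3], [[0, 0, 0], [0, 0, 0], -0.3]])

```text
time: 13.1
tcp_pos: [0.5556, -0.0195, 0.0133]
ee_rot: [[-0.035, -0.999, -0.001], [-0.999, 0.035, -0.0], [0.0, 0.001, -1.0]]
force: [0.3, 0.6, -0.4]
opening: 0.0303
```

```bash
python3 - <<'E'
from h import *
st=telemetry.sense();R=st["ee_rot"];p=st["tcp_pos"];print(p,st["force"],np.degrees(np.arctan2(R[1,0],R[0,0])),st["opening"],st["time"])
w=snap("wrist"); s=snap("scene")
c=np.zeros((600,800,3),np.uint8)
yj=np.array([.0349,.9994,0]);xj=np.array([.9994,-.0349,0]);o=np.array([.5587,.0397,0])
print("rear end top",[np.round(proj(w,o+y*yj+[0,0,.0626])) for y in(-.165,-.155,-.145)])
print("scene thr end",[np.round(proj(s,o+y*yj+[0,0,.0516]),1) for y in(.045,.055,.065,.075)])
c[:300,:400]=cv2.resize(w["frame"],(400,300)); c[300:,:]=cv2.resize(s["frame"][225:300,280:480],(800,300),interpolation=cv2.INTER_CUBIC)
cv2.imwrite("pics/c7.png",c[:,:,::-1])
E
```

```text
[ 0.55558652 -0.01951956  0.01328684] [ 0.28604678  0.64870755 -0.41242558] -92.02054029327383 0.030346651414396377 13.1
rear end top [array([312.,  36.]), array([312.,  72.]), array([312., 106.])]
scene thr end [array([386.3, 256.2]), array([390.7, 255.9]), array([395. , 255.6]), array([399.4, 255.3])]
```

View pics/c7.png

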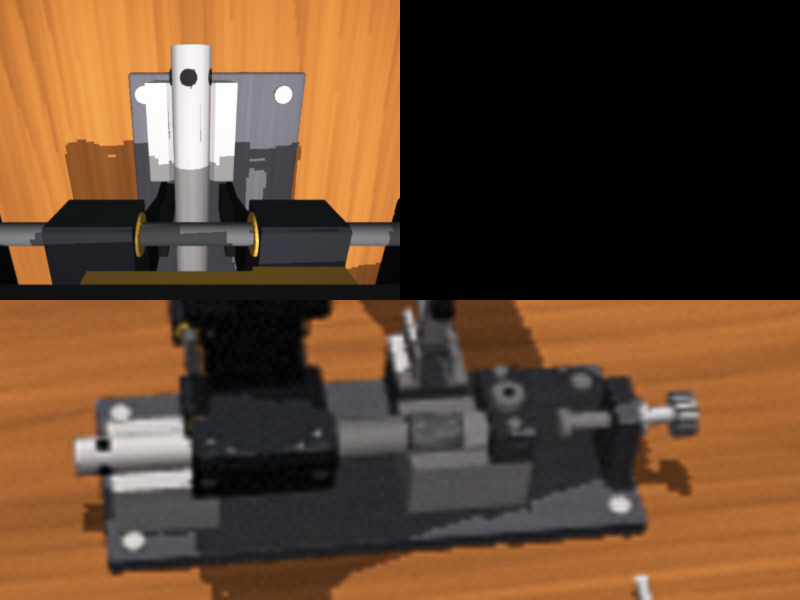

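Call:
move_arm(series=[[[0.0025, 0, 0], [0, 0, 0], -0.3], [[0, 0, 0], [0, 0, 0], -0.3], [[0, 0, 0], [0, 0, 0], -1], [[0, 0, 0], [0, 0, 0], -1], [[0, 0, 0], [0, 0, 0], -1], [[0, 0, 0], [0, 0, 0], -1]], force=12)

```text
time: 13.95
tcp_pos: [0.5588, -0.0194, 0.0135]
ee_rot: [[-0.035, -0.999, 0.0], [-0.999, 0.035, 0.0], [-0.0, -0.0, -1.0]]
force: [0.7, -0.2, -0.8]
opening: 0.0212
```

Call:
move_arm(series=[[[0.0001, 0.003, 0], [0, 0, 0], -1], [[0.0001, 0.003, 0], [0, 0, 0], -1], [[0.0001, 0.003, 0], [0, 0, 0], -1], [[0.0001, 0.003, 0], [0, 0, 0], -1]])

```text
time: 14.45
tcp_pos: [0.5592, -0.0072, 0.0136]
ee_rot: [[-0.035, -0.999, 0.0], [-0.999, 0.035, -0.0], [0.0, -0.0, -1.0]]
force: [2.3, -2.8, -2.5]
opening: 0.0215
```

Call:
move_arm(series=[[[0, 0.003, 0], [0, 0, 0], -1], [[0, 0.003, 0], [0, 0, 0], -1], [[0.0001, 0.003, 0], [0, 0, 0], -1], [[0.0001, 0.003, 0], [0, 0, 0], -1], [[0.0001, 0.003, 0], [0, 0, 0], -1], [[0.0001, 0.003, 0], [0, 0, 0], -1]])

```text
time: 15.2
tcp_pos: [0.5597, 0.0108, 0.0137]
ee_rot: [[-0.035, -0.999, 0.0], [-0.999, 0.035, 0.0], [-0.0, -0.0, -1.0]]
force: [2.8, -2.9, -2.1]
opening: 0.0216
```

Call:
move_arm(series=[[[0, 0.002, 0], [0, 0, 0], -1], [[0, 0.002, 0], [0, 0, 0], -1], [[0.0001, 0.002, 0], [0, 0, 0], -1], [[0, 0.002, 0], [0, 0, 0], -1]])

```text
time: 15.7
tcp_pos: [0.5599, 0.0187, 0.0137]
ee_rot: [[-0.035, -0.999, 0.001], [-0.999, 0.035, 0.0], [-0.0, -0.001, -1.0]]
force: [2.9, -3.0, -1.3]
opening: 0.0215
```

Call:
move_arm(series=[[[0, 0.001, 0], [0, 0, 0], -1], [[0, 0.001, 0], [0, 0, 0], -1], [[0.0001, 0.001, 0], [0, 0, 0], -1]])

```text
time: 16.08
tcp_pos: [0.56, 0.0216, 0.0137]
ee_rot: [[-0.035, -0.999, 0.001], [-0.999, 0.035, -0.0], [0.0, -0.001, -1.0]]
force: [3.9, -4.0, -0.8]
opening: 0.0212
```

Call:
move_arm(series=[[[0, 0.001, 0], [0, 0, 0], -1], [[0, 0.001, 0], [0, 0, 0], -1], [[0, 0.001, 0], [0, 0, 0], -1]])

```text
time: 16.45
tcp_pos: [0.5601, 0.0246, 0.0137]
ee_rot: [[-0.035, -0.999, 0.001], [-0.999, 0.035, 0.0], [-0.0, -0.001, -1.0]]
force: [3.5, -3.2, -0.5]
opening: 0.0214
```

Call:
move_arm(series=[[[0, 0.001, 0], [0, 0, 0], -1], [[0, 0.001, 0], [0, 0, 0], -1]])

```text
time: 16.7
tcp_pos: [0.5601, 0.0266, 0.0138]
ee_rot: [[-0.035, -0.999, 0.001], [-0.999, 0.035, 0.0], [-0.0, -0.001, -1.0]]
force: [3.8, -3.7, -0.4]
opening: 0.0217
```

Call:
move_arm(series=[[[0, 0.001, 0], [0, 0, 0], -1], [[0, 0.001, 0], [0, 0, 0], -1]])

```text
time: 16.95
tcp_pos: [0.5602, 0.0286, 0.0138]
ee_rot: [[-0.035, -0.999, 0.001], [-0.999, 0.035, 0.0], [-0.0, -0.001, -1.0]]
force: [3.1, -3.1, 0.2]
opening: 0.0216
```

Call:
move_arm(series=[[[0, 0.001, 0], [0, 0, 0], -1], [[0, 0.001, 0], [0, 0, 0], -1]])

```text
time: 17.2
tcp_pos: [0.5602, 0.0306, 0.0138]
ee_rot: [[-0.035, -0.999, 0.001], [-0.999, 0.035, 0.0], [-0.0, -0.001, -1.0]]
force: [3.9, -2.9, -0.5]
opening: 0.0216
```

Call:
move_arm(series=[[[0, 0.001, 0], [0, 0, 0], -1], [[0, 0.0005, 0], [0, 0, 0], -1]])

```text
time: 17.45
tcp_pos: [0.5602, 0.0321, 0.0138]
ee_rot: [[-0.035, -0.999, 0.001], [-0.999, 0.035, 0.0], [-0.0, -0.001, -1.0]]
force: [5.0, -2.8, -0.2]
opening: 0.021
```

Call:
move_arm(series=[[[0.0005, 0.001, 0], [0, 0, 0], -1], [[0.0002, 0.0005, 0], [0, 0, 0], -1]])

```text
time: 17.7
tcp_pos: [0.5605, 0.0335, 0.0137]
ee_rot: [[-0.035, -0.999, 0.0], [-0.999, 0.035, -0.0], [0.0, -0.0, -1.0]]
force: [3.3, -3.7, 1.0]
opening: 0.0217
```

Call:
move_arm(series=[[[0.0001, 0.001, 0], [0, 0, 0], -1], [[0, 0.0005, 0], [0, 0, 0], -1]])

```text
time: 17.95
tcp_pos: [0.5605, 0.035, 0.0136]
ee_rot: [[-0.035, -0.999, -0.0], [-0.999, 0.035, -0.0], [0.0, 0.0, -1.0]]
force: [3.4, -3.6, -0.6]
opening: 0.0211
```

```bash
python3 - <<'E'
from h import *
w=snap("wrist"); hsv=cv2.cvtColor(w["frame"],cv2.COLOR_RGB2HSV)
m=(hsv[...,1]<50)&(hsv[...,2]>140)
print([ (v,int(m[v,285:330].sum())) for v in range(60,90,2)])
s=snap("scene","s8.png")
yj=np.array([.0349,.9994,0]);o=np.array([.5587,.0397,0])
print([np.round(proj(s,o+y*yj+[0,0,.0516]),1) for y in(.105,.115,.125)])
a=cv2.resize(s["frame"][230:280,385:465],(800,500),interpolation=cv2.INTER_CUBIC); cv2.imwrite("pics/c8.png",a[:,:,::-1])
E
```

```text
[(60, 45), (62, 45), (64, 45), (66, 45), (68, 45), (70, 45), (72, 45), (74, 44), (76, 44), (78, 44), (80, 44), (82, 44), (84, 44), (86, 44), (88, 44)]
[array([412.4, 254.4]), array([416.7, 254.1]), array([421. , 253.8])]
```

View pics/c8.png

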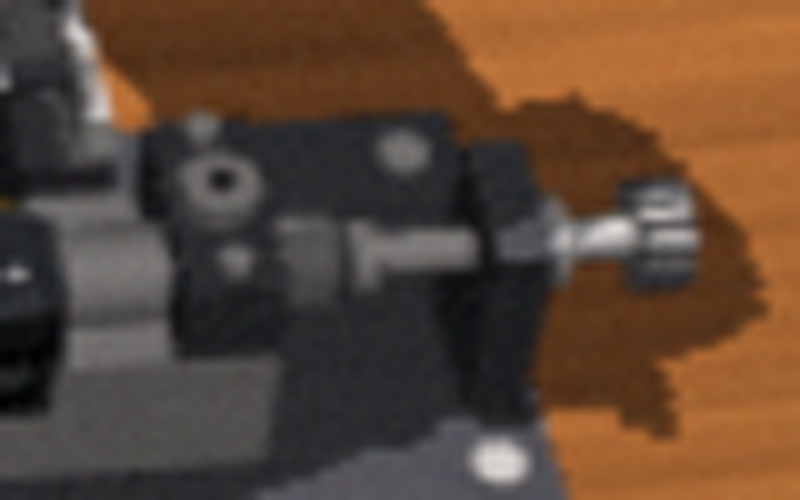

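Call:
move_arm(series=[[[0, 0.001, 0], [0, 0, 0], -1], [[0, 0.0005, 0], [0, 0, 0], -1]])

```text
time: 18.3
tcp_pos: [0.5606, 0.0366, 0.0136]
ee_rot: [[-0.035, -0.999, 0.0], [-0.999, 0.035, -0.0], [0.0, -0.0, -1.0]]
force: [3.4, -3.8, -0.2]
opening: 0.0214
```

Call:
move_arm(series=[[[0, 0.0005, 0], [0, 0, 0], -1], [[0, 0.0005, 0], [0, 0, 0], -1]])

```text
time: 18.55
tcp_pos: [0.5606, 0.0369, 0.0136]
ee_rot: [[-0.035, -0.999, -0.0], [-0.999, 0.035, -0.001], [0.001, 0.0, -1.0]]
force: [4.8, -6.8, -0.4]
opening: 0.0219
```

Call:
move_arm(series=[[[0, 0.0005, 0], [0, 0, 0], -1]])

```text
time: 18.68
tcp_pos: [0.5606, 0.0369, 0.0136]
ee_rot: [[-0.035, -0.999, -0.0], [-0.999, 0.035, -0.002], [0.002, 0.0, -1.0]]
force: [5.7, -9.0, -0.3]
opening: 0.0215
```

Call:
move_arm(series=[[[0, 0.0005, 0], [0, 0, 0], -1]])

```text
time: 18.8
tcp_pos: [0.5606, 0.0369, 0.0136]
ee_rot: [[-0.035, -0.999, -0.001], [-0.999, 0.035, -0.002], [0.002, 0.0, -1.0]]
force: [6.4, -10.4, -0.8]
opening: 0.0215
```

Call:
move_arm(series=[[[0, 0, 0], [0, 0, 0], -1], [[0, 0, 0], [0, 0, 0], -1], [[0, 0, 0], [0, 0, 0], -1]])

```text
time: 19.18
tcp_pos: [0.5606, 0.0369, 0.0136]
ee_rot: [[-0.035, -0.999, -0.001], [-0.999, 0.035, -0.002], [0.002, 0.0, -1.0]]
force: [5.0, -9.9, -1.5]
opening: 0.0214
```

Call:
move_arm(series=[[[0, 0, 0], [0, 0, 0], -0.1], [[0, 0, 0], [0, 0, 0], -0.1], [[0, 0, 0], [0, 0, 0], -0.1], [[0, 0, 0], [0, 0, 0], -0.1], [[0, 0, 0.005], [0, 0, 0], -0.1], [[0, 0, 0.015], [0, 0, 0], -0.1], [[0, 0, 0.03], [0, 0, 0], -0.1], [[0, 0, 0.04], [0, 0, 0], -0.1], [[0, 0, 0.04], [0, 0, 0], -0.1], [[0, 0, 0.02], [0, 0, 0], -1], [[0, 0, 0], [0, 0, 0], -1], [[0, 0, 0], [0, 0, 0], -1]], force=20)

```text
time: 20.68
tcp_pos: [0.5597, 0.0385, 0.163]
ee_rot: [[-0.035, -0.999, -0.001], [-0.999, 0.035, 0.0], [-0.0, 0.001, -1.0]]
force: [1.0, 0.3, 0.6]
opening: 0.0168
```

```bash
python3 - <<'E'
from h import *
st=telemetry.sense();print(st["tcp_pos"],st["force"],st["opening"],st["time"])
w=snap("wrist"); s=snap("scene")
c=np.zeros((600,800,3),np.uint8)
c[:300,:400]=cv2.resize(w["frame"],(400,300)); c[:300,400:]=cv2.resize(s["frame"][195:300,330:470],(400,300),interpolation=cv2.INTER_CUBIC)
c[300:,:500]=cv2.resize(s["frame"][230:290,385:485],(500,300),interpolation=cv2.INTER_CUBIC)
cv2.imwrite("pics/c9.png",c[:,:,::-1])
E
```

```text
[0.55974349 0.03845881 0.16295108] [1.03488798 0.34612911 0.600307  ] 0.016801991080374015 20.675
```

View pics/c9.png

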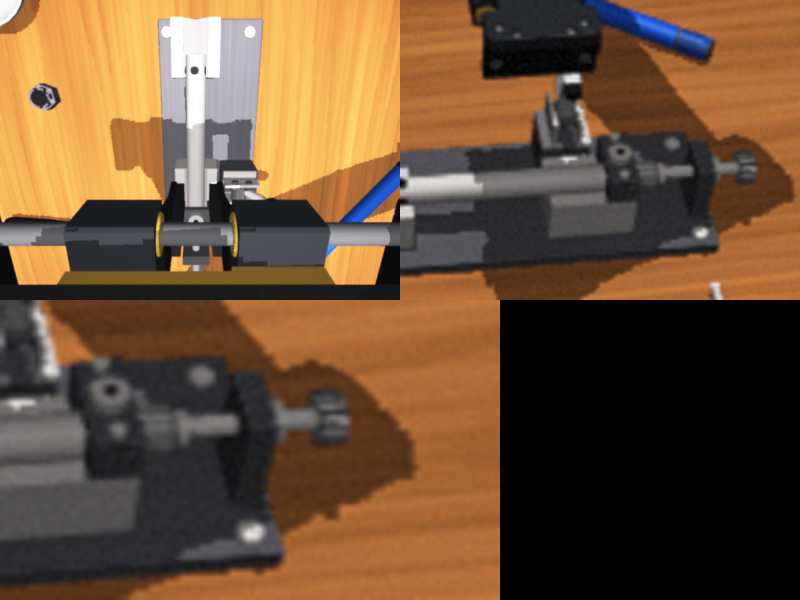

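Call:
move_arm(series=[[[-0.0257, 0.02, 0], [0, 0, 0], -1], [[-0.0257, 0.02, 0], [0, 0, 0], -1], [[-0.0257, 0.02, 0], [0, 0, 0], -1], [[0, 0, 0], [0, 0, 0], -1], [[0, 0, 0], [0, 0, 0], -1], [[0, 0, -0.01], [0, 0, 0], -1], [[0, 0, -0.01], [0, 0, 0], -1], [[0, 0, -0.01], [0, 0, 0], -1], [[0, 0, 0], [0, 0, 0], -1]])

```text
time: 21.9
tcp_pos: [0.4827, 0.098, 0.1322]
ee_rot: [[-0.036, -0.999, -0.003], [-0.999, 0.036, -0.001], [0.001, 0.003, -1.0]]
force: [0.1, -0.1, 0.4]
opening: 0.0006
```

```bash
python3 - <<'E'
from h import *
st=telemetry.sense();print(st["tcp_pos"],st["force"],st["opening"],st["time"])
w=snap("wrist"); s=snap("scene")
c=np.zeros((600,800,3),np.uint8)
c[:300,:400]=cv2.resize(w["frame"],(400,300)); c[:600,400:]=cv2.resize(s["frame"][150:300,350:450],(400,600),interpolation=cv2.INTER_CUBIC)
cv2.imwrite("pics/c10.png",c[:,:,::-1])
E
```

```text
[0.48274078 0.09801348 0.13220118] [ 0.1396771  -0.14285662  0.36021035] 0.0006206045205310648 21.9
```

Call:
move_arm(series=[[[-0.002, 0, -0.012], [0, 0, 0], -1], [[-0.004, 0, -0.003], [0, 0, 0], -1], [[-0.004, 0.0002, -0.003], [0, 0, 0], -1], [[-0.0035, 0.0002, -0.003], [0, 0, 0], -1], [[-0.0035, 0.0002, -0.003], [0, 0, 0], -1], [[-0.005, 0.0002, -0.005], [0, 0, 0], -1], [[-0.005, 0.0002, -0.005], [0, 0, 0], -1]])

```text
time: 22.88
tcp_pos: [0.4561, 0.0997, 0.0993]
ee_rot: [[-0.035, -0.999, 0.0], [-0.999, 0.035, 0.0], [-0.0, -0.0, -1.0]]
force: [-0.0, 0.7, 2.5]
opening: 0.0006
```

Call:
move_arm(series=[[[-0.004, 0.0002, -0.0055], [0, 0, 0], -1], [[-0.004, 0.0002, -0.0055], [0, 0, 0], -1], [[-0.003, 0.0001, -0.0065], [0, 0, 0], -1], [[-0.003, 0.0001, -0.0065], [0, 0, 0], -1], [[-0.0015, 0, -0.006], [0, 0, 0], -1], [[-0.001, 0, -0.004], [0, 0, 0], -1]])

```text
time: 23.62
tcp_pos: [0.4396, 0.1, 0.065]
ee_rot: [[-0.035, -0.999, -0.001], [-0.999, 0.035, -0.0], [0.0, 0.001, -1.0]]
force: [-1.0, -0.5, 2.6]
opening: 0.0003
```

Still moving with the hinge's own resistance; go on in small steps until the end stop is felt.

Call:
move_arm(series=[[[0, 0, -0.002], [0, 0, 0], -1], [[0, 0, -0.002], [0, 0, 0], -1]])

```text
time: 23.88
tcp_pos: [0.4398, 0.1001, 0.0614]
ee_rot: [[-0.035, -0.999, -0.0], [-0.999, 0.035, -0.0], [0.0, 0.0, -1.0]]
force: [-1.4, 0.5, 1.8]
opening: 0.0006
```

Call:
move_arm(series=[[[0, 0, -0.002], [0, 0, 0], -1], [[0, 0, -0.001], [0, 0, 0], -1]])

```text
time: 24.12
tcp_pos: [0.4399, 0.1001, 0.0584]
ee_rot: [[-0.035, -0.999, -0.0], [-0.999, 0.035, -0.0], [0.0, 0.0, -1.0]]
force: [-1.3, 0.2, 2.3]
opening: 0.0005
```

Call:
move_arm(series=[[[0, 0, -0.001], [0, 0, 0], -1], [[0, 0, -0.001], [0, 0, 0], -1]])

```text
time: 24.38
tcp_pos: [0.4399, 0.1002, 0.0565]
ee_rot: [[-0.035, -0.999, -0.0], [-0.999, 0.035, 0.0], [-0.0, 0.0, -1.0]]
force: [-1.1, 0.7, 2.1]
opening: 0.0002
```

Call:
move_arm(series=[[[0, 0, -0.001], [0, 0, 0], -1], [[0, 0, -0.001], [0, 0, 0], -1]])

```text
time: 24.62
tcp_pos: [0.4399, 0.1002, 0.055]
ee_rot: [[-0.035, -0.999, -0.0], [-0.999, 0.035, -0.0], [0.0, 0.0, -1.0]]
force: [-4.6, 0.2, 10.6]
opening: 0.0007
```

Call:
move_arm(series=[[[0, 0, -0.001], [0, 0, 0], -1], [[0, 0, -0.001], [0, 0, 0], -1]])

```text
time: 24.88
tcp_pos: [0.44, 0.1002, 0.0545]
ee_rot: [[-0.034, -0.999, 0.0], [-0.999, 0.034, -0.001], [0.001, -0.0, -1.0]]
force: [-9.8, 0.3, 23.5]
opening: 0.0009
```

Call:
move_arm(series=[[[0, 0, -0.001], [0, 0, 0], -1], [[0, 0, -0.001], [0, 0, 0], -1]])

```text
time: 25.12
tcp_pos: [0.4401, 0.1001, 0.0541]
ee_rot: [[-0.033, -0.999, 0.001], [-0.999, 0.033, -0.001], [0.001, -0.001, -1.0]]
force: [-14.3, 0.8, 37.3]
opening: 0.0007
```

Call:
move_arm(series=[[[0, 0, 0.004], [0, 0, 0], -1], [[0, 0, 0.006], [0, 0, 0], -1], [[0, 0, 0.03], [0, 0, 0], -1], [[0, 0, 0.05], [0, 0, 0], -1], [[-0.03, -0.05, 0.03], [0, 0, 0], -1], [[-0.01, -0.06, 0], [0, 0, 0], -1], [[0, -0.06, 0], [0, 0, 0], -1], [[0, -0.06, 0], [0, 0, 0], -1], [[0, -0.06, 0], [0, 0, 0], -1], [[0, 0, 0], [0, 0, 0], -1], [[0, 0, 0], [0, 0, 0], -1]])

```text
time: 26.5
tcp_pos: [0.4011, -0.1876, 0.1688]
ee_rot: [[-0.036, -0.999, -0.001], [-0.999, 0.036, 0.0], [-0.0, 0.001, -1.0]]
force: [0.2, -0.3, -0.5]
opening: 0.0004
```

```bash
python3 - <<'E'
from h import *
st=telemetry.sense();print(st["tcp_pos"],st["force"],st["time"])
t=snap("top","t11.png"); s=snap("scene","s11.png")
yj=np.array([.0349,.9994,0]);xj=np.array([.9994,-.0349,0]);o=np.array([.5595,.0397,0])
P=lambda x,y,z:o+x*xj+y*yj+[0,0,z]
for n,c in(("top",t),("scene",s)):
  for th in(0,.1,.2): print(n,th,"grip ends",[np.round(proj(c,P(-.062-r*np.cos(th),.056,.072+r*np.sin(th))),1) for r in(.036,.093)])
  hsv=cv2.cvtColor(c["frame"],cv2.COLOR_RGB2HSV); m=(hsv[...,2]<45).astype(np.uint8)
  n_,l,stt,ce=cv2.connectedComponentsWithStats(m)
  g=proj(c,P(-.127,.056,.072))
  for i in range(1,n_):
    if stt[i,4]>25 and np.hypot(*(ce[i]-g))<25: print(stt[i],np.round(ce[i],1))
print("scene axis pts",[np.round(proj(s,P(0,y,.0516)),1) for y in(.115,.12,.125)])
v=254; print(s["frame"][252:256,405:430].mean(2).mean(0).round())
old=cv2.imread("pics/s8.png")[:,:,::-1]; print(old[252:256,405:430].mean(2).mean(0).round())
E
```

```text
[ 0.40113027 -0.18762456  0.16876777] [ 0.15171888 -0.31773558 -0.51950837] 26.5
top 0 grip ends [array([243.7, 269.3]), array([243.1, 296.1])]
top 0.1 grip ends [array([243.5, 269.1]), array([242.5, 295.9])]
top 0.2 grip ends [array([243.2, 268.7]), array([241.9, 295.1])]
[240 261  10  35 108] [242.6 278.8]
scene 0 grip ends [array([384.6, 219.7]), array([380.7, 203.4])]
scene 0.1 grip ends [array([384.8, 218.6]), array([381. , 200.8])]
scene 0.2 grip ends [array([384.9, 217.7]), array([381.4, 198.4])]
[378 204   9  18  95] [381.8 212.8]
scene axis pts [array([416.8, 254.3]), array([418.9, 254.2]), array([421.1, 254. ])]
[ 83.  92. 115. 129. 121.  99.  89. 100. 123. 149. 162. 162. 159. 152.
 140. 160. 191. 181. 170. 170. 174. 180. 178. 174. 169.]
[ 49.  57.  70.  75.  66.  50.  44.  57.  81.  86.  84.  84.  84.  73.
  63.  94. 108. 100.  95.  94.  97. 102. 100. 101.  99.]
```

```bash
python3 - <<'E'
import cv2,numpy as np
c=cv2.imread("pics/c9.png")[300:,:500]
c=cv2.resize(c,(100,60),interpolation=cv2.INTER_AREA).astype(float).mean(2)
print("pre ",c[22:26,20:45].mean(0).round())
s=cv2.imread("pics/s11.png").astype(float).mean(2); o=cv2.imread("pics/s8.png").astype(float).mean(2)
for n,a in(("now",s),("s8",o)):
  p=a[251:257,405:430].mean(0); print(n,(p/p[10:13].mean()).round(2))
p=c[21:27,20:45].mean(0); print("c9",(p/p[10:13].mean()).round(2))
t0=cv2.imread("pics/top0.png").astype(int);t1=cv2.imread("pics/t11.png").astype(int)
d=np.abs(t1-t0).sum(2)
for n,(a,b,e,f) in dict(can=(100,136,50,44),dish=(329,107,43,42),nut=(286,138,18,18),driver=(204,107,17,86)).items(): print(n,d[b:b+f,a:a+e].mean())
E
```

```text
pre  [ 50.  59.  71.  76.  67.  52.  45.  54.  72.  88.  92.  92.  92.  88.
  80.  92. 108. 104.  95.  95.  99. 103. 103. 103. 100.]
now [0.56 0.63 0.78 0.88 0.84 0.66 0.58 0.63 0.78 0.94 1.01 1.   0.99 0.95
 0.84 0.94 1.14 1.07 0.97 0.99 1.01 1.03 1.01 0.98 0.94]
s8 [0.65 0.74 0.92 1.   0.9  0.65 0.54 0.68 0.93 1.02 1.   1.01 0.99 0.86
 0.72 1.04 1.22 1.14 1.05 1.06 1.09 1.13 1.11 1.1  1.07]
c9 [0.62 0.72 0.87 0.94 0.84 0.62 0.52 0.62 0.82 0.98 1.   1.   1.   0.95
 0.85 0.96 1.14 1.09 0.98 1.   1.04 1.06 1.05 1.04 1.  ]
can 8.458181818181819
dish 9.611849390919158
nut 7.648148148148148
driver 8.307797537619699
```

The end of the axle looks the same now as just after release (both match the contact state, unlike s8), the handle is level, and the bystanders haven't moved. I'm handing in.

```bash
python3 -c "
from cell import ctrl; print(ctrl.sign_off())"
```

```text
the job is handed in; nothing more can be done
None
```

The axle is in the drill jig with its threaded end against the stop screw, the clamp handle is fully down, and I handed the job in at about 26.5 s of the 64 s. The sign-off gave no verdict.

**What I did**
- **Pick-up:** The first grasp failed. The fingertips turned out to sit about 20–25 mm above the reported tool point, so the fingers slid over the top of the axle. I reopened the gripper, lowered the tool and gripped the axle properly.
- **Placing:** I laid the axle in the groove with its end at about y = 0.065 m, short of the bridge. I let go so that it could seat itself, then gripped it again with a light 12 N.
- **Sliding to the stop:** Sliding took about 3–4 N. At the stop the total rose to about 10 N, which I read as about 6–7 N on the screw, and I held it there for about 0.4 s. I then released and withdrew.
- **Clamp:** I pressed the handle down in an arc until it hit a hard end, with up to 37 N at the fingertips.

**Last checks**
- **Handle:** It lies where a level handle should be in both cameras, and the height where it stopped agrees.
- **Axle:** In the scene image, the brightness profile where the axle meets the screw is unchanged since release. It is clearly tighter than before contact.
- **Bystanders:** The top camera shows no movement.
- **Not seen by eye:** I had used up the picture allowance, so I checked the final state only from image numbers. They cannot measure the last half millimetre or so at the stop.
- **Disagreement:** The groove felt about 2 mm further out in x than my top-camera estimate, so I followed the force readings.

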